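# Tip the parcel label up and push it into the corner fence

### The arm

A 6-joint arm with a two-finger parallel gripper is mounted at the origin on a cart in front of the work surface, level with it; the furniture and walls round the work are solid. World frame = base frame: x ahead of the robot, y to its left, z up, the work surface at z = 0. Lengths are in m, angles in rad, forces in N, time in s.
With the tool pointing down it reaches from about 0.3 to 0.75 m from the base axis. Payload 8.5 kg.
Tool frame: the origin (TCP) lies between the finger pads; the fingertips stand env.tips_ahead ahead of it and the grasp point (between the pads) lies 5 mm behind it (env.tips_ahead is the distance from the TCP to the fingertips, in m); z points along the fingers, y is the line along which they close (so a half turn about z gives the same grasp; the last joint's range is limited). The gripper opens to 85 mm and grips with 20 to 120 N. Pads are 22 mm wide; open, the fingers measure 114 mm over their backs; the gripper's body (76 mm by 85 mm) begins 54 mm behind the grasp point. The pads swing forward as they close: fully open they stand 13 mm farther back than shut.
Start: joints at [0.972, 0.381, 1.297, -0, 1.464, -0.215], TCP at [0.206, 0.51, 0.245] pointing down, gripper open.
Joint ranges: [-3.11, 3.11], [-0.89, 2.33], [0.22, 2.48], [-1.42, 4.56], [0.17, 2.85], [-2.88, 2.88]. Speed limits (rad/s): [2.39, 2.39, 3.14, 3.14, 3.14, 3.14].

### API

Orientations are given as [roll, pitch, yaw] about the fixed x, y, z axes, in that order (R = Rz(yaw) Ry(pitch) Rx(roll)).
In Python, from plant import readout, eyes, env, finder gives the robot as it stands. The module is installed in compiled form; this text tells all that it offers.
- The arm moves only by the tool carry_out, never from a script. Its arguments are lists of equal length, an entry for each row: "delta_pos": the shift along the world's x, y, z scaled (see below), a list of three; "delta_rot": the turn, a rotation vector about the world's x, y, z scaled (see below), a list of three; "jaw": the opening, from 0 (shut) to 1 (fully open). In form: {"delta_pos": [[dx, dy, dz], ...], "delta_rot": [[ax, ay, az], ...], "jaw": [jaw, ...]}. A call has 1 to 20 rows; each row is the pose to reach, as a shift and turn from the pose commanded when the call began, turning the shorter way round; what a row does not reach only later rows make up. The controller multiplies each number of a shift by 60 cm and each number of a turn by pi rad. A row lasts 1/10 s, in which the tool goes at most 50 mm and 8.59 degrees, less where a joint would pass 70% of its speed; a pose out of reach is approached as far as the arm can. A call with a number of a shift or a turn outside -1 to 1 is refused whole. A call with a gripper value outside its range is refused whole. The fingers move at their own pace and stop on an object; "force" is the grip in N (left out, the last holds). Time passes only in rows, so rows that repeat a pose let the fingers close. It gives the time, the measured TCP pose, the force, the opening and the grip force at its end, in the units of the state.
- readout.get_state(): the state, without advancing time (a new reading comes with each control period).
- eyes.grab_frame(name): name is "side" or "top"; returns a dict with "frame" (384x512x3 uint8, red, green, blue), "fx", "fy", "cx", "cy" (pixels), "xyz" and "attitude" of the camera in the world. Camera axes: x right, y down, z forward; pixel columns grow to the right and rows downward; lengths in m; the calibration is good to about 2 mm. A picture is of the moment at which its call begins. There is no depth.
- env.finish_job(): hands the job in; it is judged then, once.
Trained networks look in a picture, given as the dict that the camera call returned (one of the last four; its "shot" number tells which), for a name from the list of things; names that differ only in an ending like _2 or _b are one class to them, and where a whole thing is asked for, a point or a joint stands for the part that bears it (a point fixed in the world has none). Each returns a list of dicts, best first, with "score" (0 to 1); they miss things now and then, are a little off and sometimes report something else, mostly with a low value. They report only what shows in the picture. A call takes as long as a camera call.
- finder.find_in(picture, thing): "xy" ([column, row] as shares, 0 to 1, of the picture: columns of its width, rows of its height, amid what is visible of it).
The state is a dict: "time_s": time; "joint_pos": joint angles; "dq": joint speeds; "tau": joint torques, N m; "tool_pos": TCP position; "tool_rot": TCP orientation; "contact_force": force on the tool from outside, world axes, zero at the start; "torque": the same for the moment, N m; "gripper_width": finger opening in m; "grip_force": force on a finger pad.
Only numpy, scipy, OpenCV 4.12 (cv2) and the standard library are available. Lean on these libraries where they do the work, as an engineer would, in place of code of your own. Each camera call takes 0.05 s, during which the arm holds its last target. There are 200 camera calls.

### The job

The white parcel stands on its long narrow edge. Tip it over by pushing so that it lies flat with its label facing up, then push it across the bench until it sits flush in the metal corner fence, its long side along the longer leg and its end against the shorter one, ready for the label to be scanned. Only push it, never lift it, and leave the solder reel, the block battery and the flux tin where they are.

Things in the scene. Friction and masses are not known exactly. Their poses are not given: they have to be found in the camera images.
- parcel: White mailer box, label on one broad face; 112 x 166 x 26 mm (own x, y, z), 0.11 to 0.23 kg. Origin: centre of the blank broad face; z points out through the label face, y along the length. At the start it stands on a long edge, x axis up, label roughly towards the robot. Loose; pushed near its top on the label side it tips over and lands label up.
- parcel_center (a point): Centre of the parcel box: 13 mm above the origin along its z axis.
- fence: Bare aluminium corner fence fixed to the bench: two upright legs at a right angle, 12 mm thick, 20 mm high. Origin on the bench at the inner corner. +y (about to the robot's left) runs along the inner face of the far leg (280 mm long); -x (about towards the robot) along the inner face of the right-hand leg (130 mm long). Outside is a 22 mm wide flange with screw heads 9 mm high.
- spool: Bystander: reel of solder wire, about 45 mm across and 40 mm high (plus a loose wire end up to 62 mm); the reel stands 12 mm to -x and 12 mm to -y of its origin, origin on the bench. Loose, leave alone.
- cell: Bystander: block battery lying down, 52 x 27 x 18 mm, origin under its centre. Loose, leave alone.
- tin: Bystander: round flux tin with yellow lid, 64 mm across, 28 mm high, origin under its centre. Loose, leave alone.
- fence_home (a point): Point on the bench, fixed to the fence, 56 mm in front of its far leg and 83 mm left of its right-hand leg: the parcel's origin lies here when the parcel is flat, with its 166 mm side along the far leg, and flush with both legs.

How it is judged:
By the outcome, as a careful person would: the job done as asked, in the order asked, and still so for the second after the job is handed in, with the robot touching nothing.
It also fails if it takes over 67 s, if anything falls off the work surface, if the arm or the gripper's body presses on something with over 40 N, if the wrist force passes 120 N, or if a joint passes its speed limit or range.

## Working session

There is one attempt and no reset: what is moved stays moved. The work goes in short steps, Python scripts to look and compute and a tool call to move; the robot and the scene stay as the last step left them, time stands still between calls to the robot, and variables do not carry over. Pictures are saved under pics/ and viewed, at most 10 in all, crops included, and the job is handed in when it is done.

Besides the shell and the picture viewer there is one more tool, called after ">>>" by a JSON object that holds its "method" and its "body", one argument or row to a line. carry_out: Moves the arm, as the interface text tells. Its arguments: {"type":"object","properties":{"delta_pos":{"type":"array"},"delta_rot":{"type":"array"},"jaw":{"type":"array"},"force":{"type":"number"}},"required":["delta_pos","delta_rot","jaw"]}

```bash
mkdir -p pics
cat > h.py <<'E'
import numpy as np, cv2
from scipy.spatial.transform import Rotation as R
from plant import readout, eyes, env, finder
def cam(p):
    a=np.array(p["attitude"],float)
    if a.shape==(3,3): return a
    return R.from_euler('xyz',a).as_matrix() if a.size==3 else R.from_quat(a).as_matrix()
def ray(p,px,z=0.):
    d=cam(p)@np.array([(px[0]-p["cx"])/p["fx"],(px[1]-p["cy"])/p["fy"],1]); o=np.array(p["xyz"])
    return o+d*(z-o[2])/d[2]
def proj(p,X):
    c=(np.atleast_2d(X)-np.array(p["xyz"]))@cam(p)
    return np.c_[c[:,0]/c[:,2]*p["fx"]+p["cx"],c[:,1]/c[:,2]*p["fy"]+p["cy"]]
def save(p,n,s=1.5): cv2.imwrite("pics/"+n,cv2.resize(p["frame"][:,:,::-1],None,fx=s,fy=s,interpolation=cv2.INTER_CUBIC))
E
python3 - <<'E'
from h import *
print(env.tips_ahead, readout.get_state())
for n in("top","side"):
    p=eyes.grab_frame(n); save(p,n+"0.png"); print(n,p["xyz"],p["attitude"],p["fx"],p["cx"],p["cy"])
    for t in("parcel","fence","spool","cell","tin","fence_home"):
        f=finder.find_in(p,t)[:2]
        for d in f:
            px=np.array(d["xy"])*[512,384]; print(t,round(d["score"],2),px.round(),ray(p,px,0.01).round(3))
E
```

```text
0.014 {'time_s': 0.0, 'joint_pos': array([ 9.71690605e-01,  3.81202707e-01,  1.29828154e+00,  2.04754687e-05,
        1.46358980e+00, -2.15296280e-01]), 'dq': array([-4.70775849e-04,  1.31078725e-04,  2.37350608e-05,  3.69482497e-04,
        1.52365403e-03,  6.20999178e-04]), 'tau': array([-2.86950499e-04, -4.48444104e+01, -2.31275171e+01, -1.39527597e-04,
        4.83371128e-03,  5.06892559e-05]), 'tool_pos': array([0.20578615, 0.50975228, 0.24470115]), 'tool_rot': array([-3.14014981e+00, -3.36365737e-04,  2.75778076e+00]), 'contact_force': array([-0.62317018, -0.83738414,  0.08169861]), 'torque': array([ 0.00063174,  0.04203909, -0.02284284]), 'grip_force': 0.0, 'gripper_width': 0.08563243988152508}
top [ 0.38650647 -0.07030585  1.01401827] [-2.97738227 -0.00544067 -1.58220142] 352.5211798435111 252.19844065419082 194.40849543547944
parcel 0.75 [229. 228.] [ 0.458 -0.01   0.01 ]
fence 0.82 [257. 145.] [ 0.701 -0.095  0.01 ]
spool 0.59 [308. 247.] [ 0.401 -0.234  0.01 ]
cell 0.62 [123. 261.] [0.369 0.284 0.01 ]
tin 0.85 [349. 231.] [ 0.444 -0.353  0.01 ]
fence_home 0.7 [258. 148.] [ 0.692 -0.097  0.01 ]
side [ 0.11159075 -0.83035973  0.91300705] [-2.3358665   0.01409318 -0.51341228] 440.4375593774405 251.74738007911867 187.12084910300518
parcel 0.63 [220. 189.] [0.476 0.035 0.01 ]
fence 0.84 [306. 189.] [ 0.697 -0.093  0.01 ]
fence 0.45 [280. 288.] [ 0.451 -0.342  0.01 ]
spool 0.75 [242. 259.] [ 0.412 -0.221  0.01 ]
cell 0.57 [155. 156.] [0.365 0.277 0.01 ]
tin 0.87 [281. 286.] [ 0.455 -0.338  0.01 ]
fence_home 0.97 [306. 191.] [ 0.69  -0.098  0.01 ]
```

View pics/top0.png

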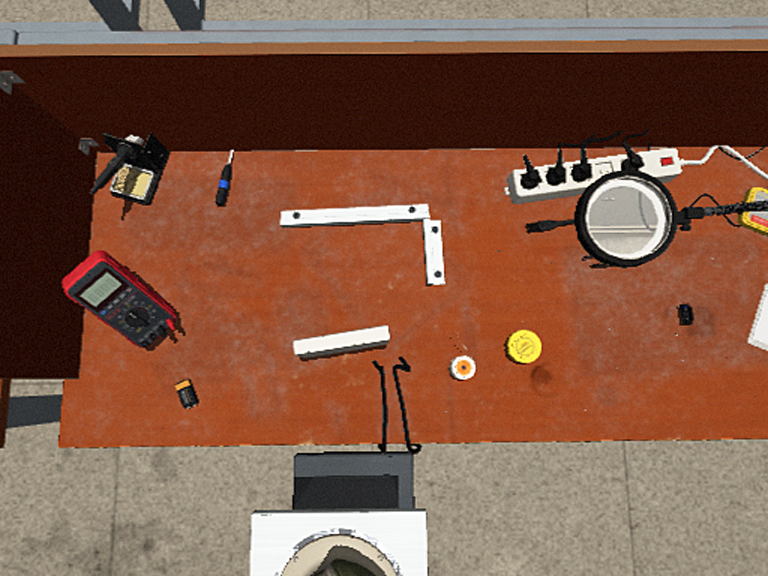

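View pics/side0.png

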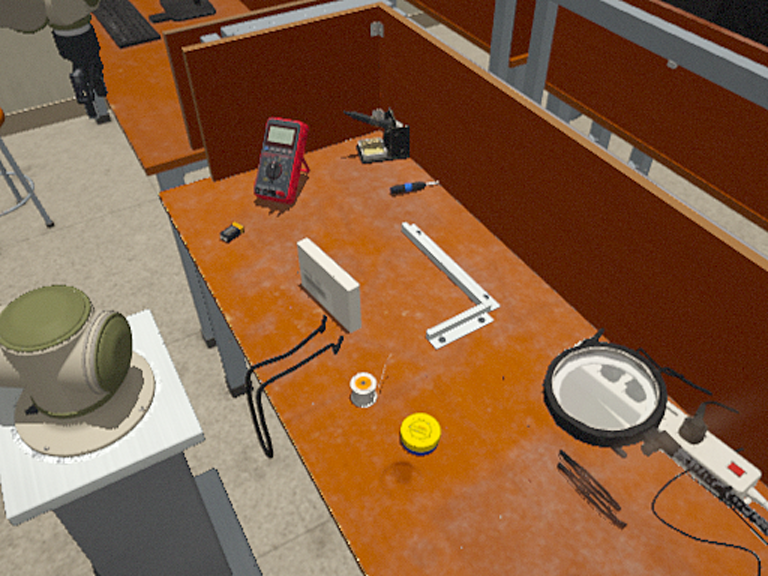

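Run:
```python
from h import *
a=eyes.grab_frame("top"); b=eyes.grab_frame("side")
A=cv2.resize(a["frame"][128:243,180:305,::-1],None,fx=5,fy=5,interpolation=cv2.INTER_CUBIC)
cv2.imwrite("pics/topz.png",A)
B=cv2.resize(b["frame"][140:240,190:340,::-1],None,fx=5,fy=5,interpolation=cv2.INTER_CUBIC)
cv2.imwrite("pics/sidez.png",B)
```

```text
(no output)
```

View pics/topz.png

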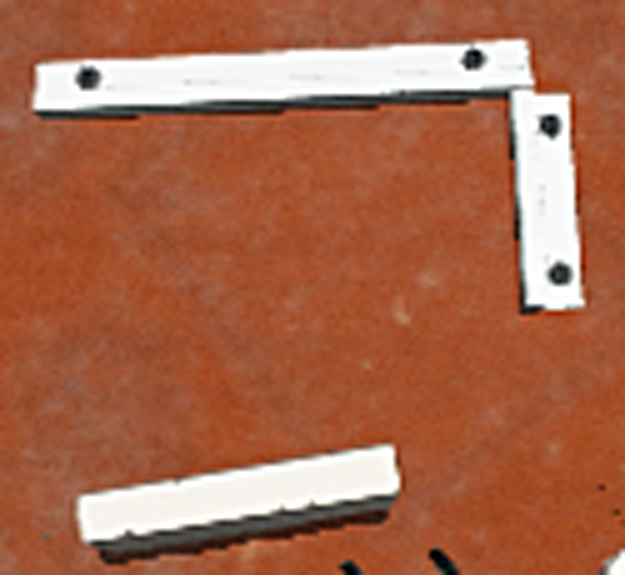

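View pics/sidez.png

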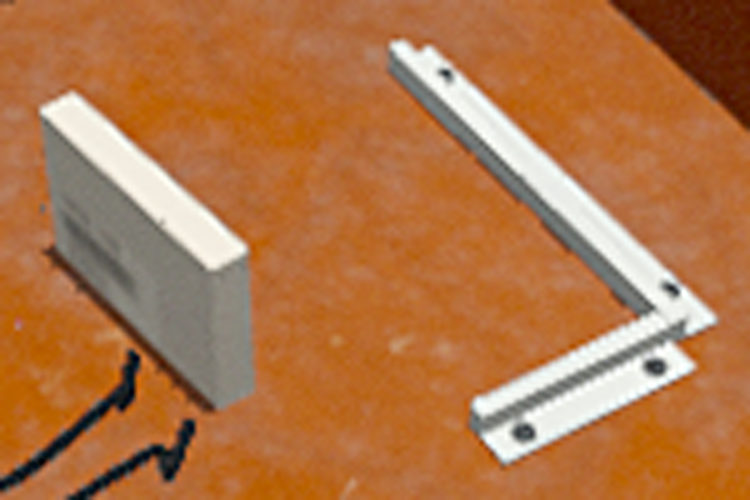

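Run:
```python
from h import *
a=eyes.grab_frame("top"); b=eyes.grab_frame("side")
T=lambda q,z:ray(a,np.array(q)/5+[179.6,127.6],z)[:2]
S=lambda q,z:ray(b,np.array(q)/5+[189.6,139.6],z)[:2]
def sh(n,pts):print(n,[p.round(4).tolist() for p in pts])
pt=[T(q,.112) for q in[(80,497),(393,447),(398,490),(84,543)]]; sh("parcel T",pt)
ps=[S(q,.112) for q in[(73,93),(248,245),(210,270),(40,112)]]; sh("parcel S",ps)
sh("base S",[S((215,408),0),S((55,252),0)])
for c in(pt,ps):
    c=np.array(c);m=c.mean(0);d=c[0]+c[3]-c[1]-c[2];print("ctr",m.round(4),"len",np.linalg.norm(d)/2,"yaw of y",np.degrees(np.arctan2(d[1],d[0])))
f=[T(q,.02) for q in[(37,108),(513,92),(515,95),(522,305)]]; sh("fence T z20",f)
g=[S(q,.02) for q in[(390,55),(648,308),(480,402)]]; sh("fence S z20",g)
sh("flange T",[T(q,.003) for q in[(37,63),(527,40),(567,93),(582,305)]])
sh("flange S",[S(q,.003) for q in[(717,320),(505,465),(695,370),(430,45)]])
for c in (f[:2],g[:2]):
    d=c[0]-c[1];print(np.degrees(np.arctan2(d[1],d[0])),np.linalg.norm(d))
for c in (f[2:],g[1:]):
    d=c[0]-c[1];print(np.degrees(np.arctan2(d[1],d[0])),np.linalg.norm(d))
for n,z in(("spool",.02),("cell",.01),("tin",.014)):
    for p in(a,b):
        r=finder.find_in(p,n)
        if r: print(n,ray(p,np.array(r[0]["xy"])*[512,384],z).round(3))
```

```text
parcel T [[0.4531, 0.0685], [0.477, -0.0917], [0.4549, -0.0939], [0.4297, 0.0661]]
parcel S [[0.4534, 0.0724], [0.4804, -0.0864], [0.4546, -0.0929], [0.4305, 0.0668]]
base S [[0.4546, -0.0877], [0.4297, 0.0704]]
ctr [ 0.4537 -0.0127] len 0.16194557387421493 yaw of y 98.70465552015564
ctr [ 0.4547 -0.01  ] len 0.16126581867194892 yaw of y 99.11940922946009
fence T z20 [[0.6868, 0.1111], [0.6938, -0.167], [0.692, -0.1681], [0.5671, -0.169]]
fence S z20 [[0.6843, 0.1076], [0.6939, -0.16], [0.5736, -0.1724]]
flange T [[0.7197, 0.1147], [0.7312, -0.1779], [0.6981, -0.2008], [0.5698, -0.2057]]
flange S [[0.7334, -0.1749], [0.5695, -0.2049], [0.6992, -0.2], [0.7231, 0.121]]
91.43793384724873 0.27817971151999604
92.06321265482971 0.2677225230344167
0.3810431365453565 0.12489968182080724
5.882685722172579 0.12096943344247445
spool [ 0.409 -0.228  0.02 ]
spool [ 0.406 -0.235  0.02 ]
cell [0.368 0.282 0.01 ]
cell [ 0.408 -0.227  0.01 ]
tin [ 0.448 -0.347  0.014]
tin [ 0.448 -0.346  0.014]
```

>>> {"method": "carry_out", "body": {
  "delta_pos": [
    [0.29, -0.888, 0],
    [0.29, -0.888, 0],
    [0.29, -0.888, 0],
    [0.29, -0.888, 0],
    [0.29, -0.888, 0],
    [0.29, -0.888, 0],
    [0.29, -0.888, 0],
    [0.29, -0.888, 0],
    [0.29, -0.888, 0],
    [0.29, -0.888, 0],
    [0.29, -0.888, 0],
    [0.29, -0.888, 0],
    [0.29, -0.888, 0],
    [0.29, -0.888, -0.1],
    [0.29, -0.888, -0.17],
    [0.29, -0.888, -0.22],
    [0.29, -0.888, -0.242],
    [0.29, -0.888, -0.242],
    [0.29, -0.888, -0.242]
  ],
  "delta_rot": [
    [0, 0, 0.172],
    [0, 0, 0.172],
    [0, 0, 0.172],
    [0, 0, 0.172],
    [0, 0, 0.172],
    [0, 0, 0.172],
    [0, 0, 0.172],
    [0, 0, 0.172],
    [0, 0, 0.172],
    [0, 0, 0.172],
    [0, 0, 0.172],
    [0, 0, 0.172],
    [0, 0, 0.172],
    [0, 0, 0.172],
    [0, 0, 0.172],
    [0, 0, 0.172],
    [0, 0, 0.172],
    [0, 0, 0.172],
    [0, 0, 0.172]
  ],
  "jaw": [1, 1, 1, 1, 1, 1, 1, 1, 1, 1, 1, 1, 1, 1, 1, 1, 1, 1, 1]
}}

```text
time_s: 3.1
tool_pos: [0.3802, -0.0225, 0.1007]
tool_rot: [-3.141, 0.001, -2.984]
contact_force: [0.8, -0.2, 0.0]
gripper_width: 0.0857
grip_force: 0.0
```

>>> {"method": "carry_out", "body": {
  "delta_pos": [
    [0.033, 0.005, 0],
    [0.054, 0.009, 0],
    [0.063, 0.01, 0],
    [0.071, 0.011, 0],
    [0.079, 0.0125, 0],
    [0.087, 0.014, 0],
    [0.096, 0.015, 0],
    [0.104, 0.016, 0],
    [0.112, 0.018, 0],
    [0.12, 0.019, 0],
    [0.128, 0.02, 0],
    [0.137, 0.0215, 0],
    [0.145, 0.023, 0],
    [0.145, 0.023, 0],
    [0.145, 0.023, 0]
  ],
  "delta_rot": [
    [0, 0, 0],
    [0, 0, 0],
    [0, 0, 0],
    [0, 0, 0],
    [0, 0, 0],
    [0, 0, 0],
    [0, 0, 0],
    [0, 0, 0],
    [0, 0, 0],
    [0, 0, 0],
    [0, 0, 0],
    [0, 0, 0],
    [0, 0, 0],
    [0, 0, 0],
    [0, 0, 0]
  ],
  "jaw": [1, 1, 1, 1, 1, 1, 1, 1, 1, 1, 1, 1, 1, 1, 1]
}}

```text
time_s: 4.6
tool_pos: [0.4669, -0.009, 0.1]
tool_rot: [3.142, -0.0, -2.985]
contact_force: [-0.0, -0.2, 0.4]
gripper_width: 0.0854
grip_force: 0.0
```

Run:
```python
from h import *
a=eyes.grab_frame("top"); save(a,"top1.png"); b=eyes.grab_frame("side"); 
cv2.imwrite("pics/both1.png",np.hstack([cv2.resize(p["frame"][110:260,150:350,::-1],None,fx=2,fy=2,interpolation=cv2.INTER_CUBIC) for p in(a,b)]))
```

```text
(no output)
```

View pics/both1.png

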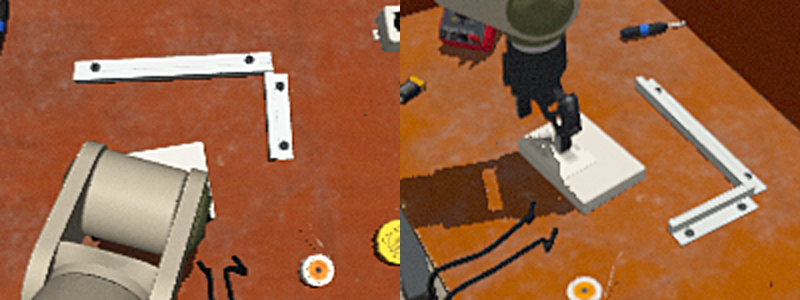

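>>> {"method": "carry_out", "body": {
  "delta_pos": [
    [-0.07, -0.011, 0],
    [-0.13, -0.02, 0],
    [-0.165, -0.026, 0],
    [-0.165, -0.026, 0],
    [-0.165, -0.026, 0]
  ],
  "delta_rot": [
    [0, 0, 0],
    [0, 0, 0],
    [0, 0, 0],
    [0, 0, 0],
    [0, 0, 0]
  ],
  "jaw": [1, 1, 1, 1, 1]
}}

```text
time_s: 5.2
tool_pos: [0.3685, -0.0249, 0.1005]
tool_rot: [-3.141, 0.001, -2.986]
contact_force: [0.2, 0.1, -0.4]
gripper_width: 0.0852
grip_force: 0.0
```

Run:
```python
from h import *
a=eyes.grab_frame("top"); b=eyes.grab_frame("side"); 
cv2.imwrite("pics/both2.png",np.hstack([cv2.resize(p["frame"][140:260,190:290,::-1],None,fx=4,fy=4,interpolation=cv2.INTER_CUBIC) for p in(a,b)]))
for p in(a,b):
  for n in("parcel","parcel_center"):
    r=finder.find_in(p,n)
    if r: print(n,r[0]["score"],ray(p,np.array(r[0]["xy"])*[512,384],.02).round(3))
```

```text
parcel 0.76 [ 0.528 -0.003  0.02 ]
parcel_center 0.85 [0.518 0.001 0.02 ]
parcel 0.81 [ 0.513 -0.011  0.02 ]
parcel_center 0.84 [ 0.525 -0.001  0.02 ]
```

View pics/both2.png

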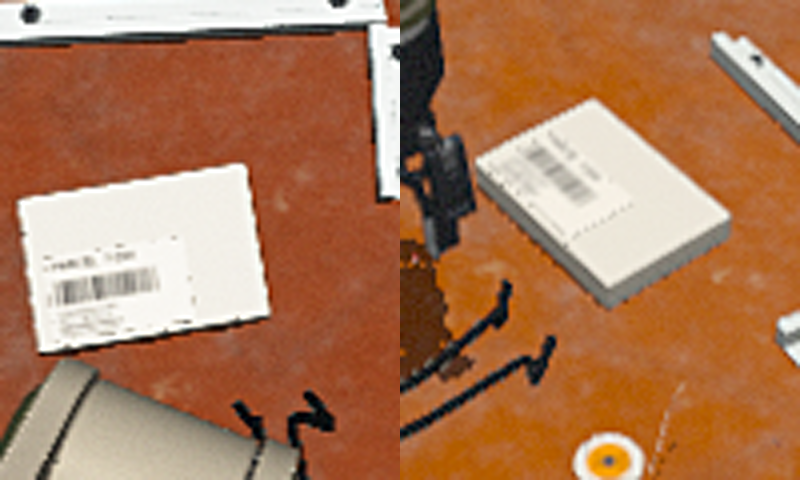

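Run:
```python
from h import *
a=eyes.grab_frame("top"); b=eyes.grab_frame("side")
pt=np.array([ray(a,np.array(q)/4+[189.6,139.6],.026)[:2] for q in[(18,200),(246,165),(270,314),(38,350)]])
ps=np.array([ray(b,np.array(q)/4+[189.6,139.6],.026)[:2] for q in[(197,99),(331,215),(209,290),(77,163)]])
for c in(pt,ps):
    d=c[0]+c[3]-c[1]-c[2];print(c.round(3).tolist(),c.mean(0).round(4),np.linalg.norm(d)/2,np.degrees(np.arctan2(d[1],d[0])))
```

```text
[[0.566, 0.088], [0.589, -0.075], [0.483, -0.091], [0.459, 0.072]] [ 0.5242 -0.0015] 0.1641654907681613 98.2620722082794
[[0.57, 0.089], [0.593, -0.072], [0.482, -0.092], [0.459, 0.07]] [ 0.526  -0.0013] 0.16269505655617794 98.18092664520542
```

>>> {"method": "carry_out", "body": {
  "delta_pos": [
    [0.08, 0.045, 0],
    [0.123, 0.045, -0.03],
    [0.123, 0.045, -0.08],
    [0.123, 0.045, -0.12],
    [0.123, 0.045, -0.137],
    [0.123, 0.045, -0.137]
  ],
  "delta_rot": [
    [0, 0, -0.004],
    [0, 0, -0.004],
    [0, 0, -0.004],
    [0, 0, -0.004],
    [0, 0, -0.004],
    [0, 0, -0.004]
  ],
  "jaw": [1, 1, 1, 1, 1, 1]
}}

```text
time_s: 6.2
tool_pos: [0.4413, 0.0025, 0.0171]
tool_rot: [3.141, -0.002, -2.998]
contact_force: [-0.4, -0.0, -0.3]
gripper_width: 0.0856
grip_force: 0.0
```

>>> {"method": "carry_out", "body": {
  "delta_pos": [
    [0.01, 0, 0],
    [0.02, 0, 0],
    [0.03, 0, 0],
    [0.04, 0, 0],
    [0.05, 0, 0],
    [0.06, 0, 0],
    [0.07, 0, 0],
    [0.08, 0, 0],
    [0.09, 0, 0],
    [0.1, 0, 0],
    [0.11, 0, 0],
    [0.12, 0, 0],
    [0.13, 0, 0],
    [0.14, 0, 0],
    [0.15, 0, 0],
    [0.16, 0, 0],
    [0.17, 0, 0],
    [0.18, 0, 0],
    [0.185, 0, 0],
    [0.185, 0, 0]
  ],
  "delta_rot": [
    [0, 0, 0],
    [0, 0, 0],
    [0, 0, 0],
    [0, 0, -0.002],
    [0, 0, -0.005],
    [0, 0, -0.008],
    [0, 0, -0.011],
    [0, 0, -0.014],
    [0, 0, -0.017],
    [0, 0, -0.02],
    [0, 0, -0.023],
    [0, 0, -0.026],
    [0, 0, -0.029],
    [0, 0, -0.032],
    [0, 0, -0.035],
    [0, 0, -0.036],
    [0, 0, -0.036],
    [0, 0, -0.036],
    [0, 0, -0.036],
    [0, 0, -0.036]
  ],
  "jaw": [1, 1, 1, 1, 1, 1, 1, 1, 1, 1, 1, 1, 1, 1, 1, 1, 1, 1, 1, 1]
}}

```text
time_s: 8.2
tool_pos: [0.5532, 0.0024, 0.0179]
tool_rot: [-3.142, 0.0, -3.111]
contact_force: [-0.2, 0.1, -0.9]
gripper_width: 0.0851
grip_force: 0.0
```

Run:
```python
from h import *
a=eyes.grab_frame("top"); b=eyes.grab_frame("side"); 
cv2.imwrite("pics/both3.png",np.hstack([cv2.resize(p["frame"][y:y+120,x:x+140,::-1],None,fx=2.8,fy=2.8,interpolation=cv2.INTER_CUBIC) for p,x,y in((a,170,125),(b,200,125))]))
```

```text
(no output)
```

View pics/both3.png

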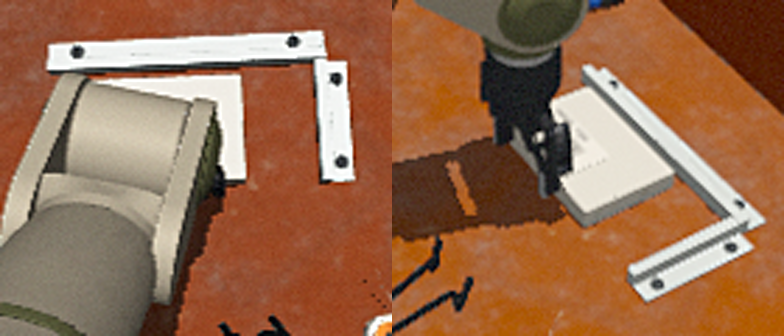

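Run:
```python
from h import *
a=eyes.grab_frame("top"); b=eyes.grab_frame("side")
S=lambda q:ray(b,(np.array(q)-[392,0])/2.8+[199.7,124.7],.026)[:2].round(4)
T=lambda q:ray(a,np.array(q)/2.8+[169.7,124.7],.026)[:2].round(4)
print(S((673,174)),S((587,214)),S((586,86)),T((240,75)),T((245,180)),T((120,78)))
```

```text
[ 0.6762 -0.0891] [ 0.5693 -0.0939] [0.6719 0.0785] [ 0.6762 -0.0883] [ 0.5657 -0.092 ] [0.6742 0.0359]
```

>>> {"method": "carry_out", "body": {
  "delta_pos": [
    [-0.05, 0, 0],
    [-0.05, 0, 0.06],
    [-0.05, 0, 0.13],
    [-0.05, 0.06, 0.16],
    [-0.02, 0.14, 0.16],
    [0.03, 0.21, 0.16],
    [0.08, 0.27, 0.16],
    [0.11, 0.28, 0.16],
    [0.11, 0.28, 0.16],
    [0.11, 0.28, 0.16],
    [0.11, 0.28, 0.16],
    [0.11, 0.28, 0.16],
    [0.11, 0.28, 0.16],
    [0.11, 0.28, 0.16],
    [0.11, 0.28, 0.16],
    [0.11, 0.28, 0.16]
  ],
  "delta_rot": [
    [0, 0, 0],
    [0, 0, 0],
    [0, 0, 0],
    [0, 0, -0.04],
    [0, 0, -0.08],
    [0, 0, -0.12],
    [0, 0, -0.16],
    [0, 0, -0.2],
    [0, 0, -0.24],
    [0, 0, -0.28],
    [0, 0, -0.32],
    [0, 0, -0.37],
    [0, 0, -0.41],
    [0, 0, -0.46],
    [0, 0, -0.499],
    [0, 0, -0.499]
  ],
  "jaw": [1, 1, 1, 1, 1, 0.5, 0.5, 0.5, 0.5, 0.5, 0.5, 0.5, 0.5, 0.5, 0.5, 0.5]
}}

```text
time_s: 10.0
tool_pos: [0.6185, 0.1703, 0.1139]
tool_rot: [-3.141, 0.0, 1.604]
contact_force: [0.2, 0.8, 0.2]
gripper_width: 0.0427
grip_force: 0.0
```

>>> {"method": "carry_out", "body": {
  "delta_pos": [
    [0, 0, -0.06],
    [0, 0, -0.12],
    [0, 0, -0.15],
    [0, 0, -0.15],
    [0, -0.06, -0.15],
    [0, -0.11, -0.15],
    [0, -0.125, -0.15],
    [0, -0.135, -0.15],
    [0, -0.145, -0.15],
    [0, -0.155, -0.15],
    [0.001, -0.165, -0.15],
    [0.001, -0.175, -0.15],
    [0.001, -0.185, -0.15],
    [0.002, -0.195, -0.15],
    [0.002, -0.205, -0.15],
    [0.003, -0.215, -0.15],
    [0.003, -0.225, -0.15],
    [0.004, -0.235, -0.15],
    [0.005, -0.245, -0.15],
    [0.005, -0.255, -0.15]
  ],
  "delta_rot": [
    [0, 0, 0],
    [0, 0, 0],
    [0, 0, 0],
    [0, 0, 0],
    [0, 0, 0],
    [0, 0, 0],
    [0, 0, 0],
    [0, 0, 0],
    [0, 0, 0],
    [0, 0, 0],
    [0, 0, 0],
    [0, 0, 0],
    [0, 0, 0],
    [0, 0, 0],
    [0, 0, 0],
    [0, 0, 0],
    [0, 0, 0],
    [0, 0, 0],
    [0, 0, 0],
    [0, 0, 0]
  ],
  "jaw": [0.5, 0.5, 0.5, 0.5, 0.5, 0.5, 0.5, 0.5, 0.5, 0.5, 0.5, 0.5, 0.5, 0.5, 0.5, 0.5, 0.5, 0.5, 0.5, 0.5]
}}

```text
time_s: 12.0
tool_pos: [0.6218, 0.0168, 0.0239]
tool_rot: [-3.142, -0.0, 1.605]
contact_force: [-0.4, 0.6, -0.8]
gripper_width: 0.0427
grip_force: 0.3
```

>>> {"method": "carry_out", "body": {
  "delta_pos": [
    [0, -0.003, 0],
    [0, -0.006, 0],
    [0, -0.009, 0],
    [0, -0.009, 0],
    [0, -0.009, 0]
  ],
  "delta_rot": [
    [0, 0, 0],
    [0, 0, 0],
    [0, 0, 0],
    [0, 0, 0],
    [0, 0, 0]
  ],
  "jaw": [0.5, 0.5, 0.5, 0.5, 0.5]
}}

```text
time_s: 12.5
tool_pos: [0.6217, 0.012, 0.0239]
tool_rot: [3.142, 0.0, 1.605]
contact_force: [0.1, 0.2, -1.1]
gripper_width: 0.0426
grip_force: 0.0
```

Run:
```python
from h import *
a=eyes.grab_frame("top"); b=eyes.grab_frame("side"); 
cv2.imwrite("pics/both4.png",np.hstack([cv2.resize(p["frame"][y:y+100,x:x+100,::-1],None,fx=4,fy=4,interpolation=cv2.INTER_CUBIC) for p,x,y in((a,205,125),(b,245,140))]))
```

```text
(no output)
```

View pics/both4.png

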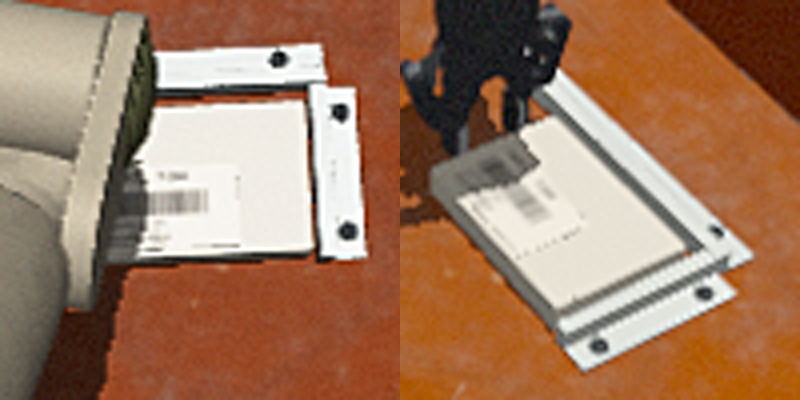

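>>> {"method": "carry_out", "body": {
  "delta_pos": [
    [0, -0.002, 0],
    [0, -0.004, 0],
    [0, -0.006, 0],
    [0, -0.006, 0]
  ],
  "delta_rot": [
    [0, 0, 0],
    [0, 0, 0],
    [0, 0, 0],
    [0, 0, 0]
  ],
  "jaw": [0.5, 0.5, 0.5, 0.5]
}}

```text
time_s: 13.0
tool_pos: [0.6218, 0.0082, 0.0239]
tool_rot: [3.142, 0.0, 1.605]
contact_force: [0.4, 0.1, -0.2]
gripper_width: 0.0427
grip_force: 0.0
```

>>> {"method": "carry_out", "body": {
  "delta_pos": [
    [0, -0.0015, 0],
    [0, -0.003, 0],
    [0, -0.003, 0]
  ],
  "delta_rot": [
    [0, 0, 0],
    [0, 0, 0],
    [0, 0, 0]
  ],
  "jaw": [0.5, 0.5, 0.5]
}}

```text
time_s: 13.3
tool_pos: [0.6216, 0.0071, 0.0239]
tool_rot: [-3.141, -0.001, 1.605]
contact_force: [-0.9, 3.9, 1.4]
gripper_width: 0.0424
grip_force: 2.3
```

>>> {"method": "carry_out", "body": {
  "delta_pos": [
    [0, -0.0015, 0],
    [0, -0.002, 0],
    [0, -0.002, 0]
  ],
  "delta_rot": [
    [0, 0, 0],
    [0, 0, 0],
    [0, 0, 0]
  ],
  "jaw": [0.5, 0.5, 0.5]
}}

```text
time_s: 13.6
tool_pos: [0.6213, 0.007, 0.0239]
tool_rot: [-3.141, -0.002, 1.605]
contact_force: [-1.6, 9.0, 2.3]
gripper_width: 0.0427
grip_force: 4.9
```

>>> {"method": "carry_out", "body": {
  "delta_pos": [
    [0, 0.05, 0],
    [0, 0.05, 0.08],
    [0, 0.05, 0.15],
    [-0.06, 0, 0.15],
    [-0.12, -0.07, 0.15],
    [-0.153, -0.14, 0.15],
    [-0.153, -0.15, 0.15],
    [-0.153, -0.15, 0.15],
    [-0.153, -0.15, 0.15],
    [-0.153, -0.15, 0.15],
    [-0.153, -0.15, 0.15],
    [-0.153, -0.15, 0.15],
    [-0.153, -0.15, 0.15],
    [-0.153, -0.15, 0.15],
    [-0.153, -0.15, 0.15],
    [-0.153, -0.15, 0.15],
    [-0.153, -0.15, 0.08],
    [-0.153, -0.15, 0.02],
    [-0.153, -0.15, -0.01],
    [-0.153, -0.15, -0.01]
  ],
  "delta_rot": [
    [0, 0, 0],
    [0, 0, 0],
    [0, 0, 0],
    [0, 0, 0.04],
    [0, 0, 0.08],
    [0, 0, 0.12],
    [0, 0, 0.16],
    [0, 0, 0.2],
    [0, 0, 0.24],
    [0, 0, 0.28],
    [0, 0, 0.32],
    [0, 0, 0.36],
    [0, 0, 0.4],
    [0, 0, 0.44],
    [0, 0, 0.48],
    [0, 0, 0.5],
    [0, 0, 0.5],
    [0, 0, 0.5],
    [0, 0, 0.5],
    [0, 0, 0.5]
  ],
  "jaw": [0.5, 0.5, 0.5, 1, 1, 1, 1, 1, 1, 1, 1, 1, 1, 1, 1, 1, 1, 1, 1, 1]
}}

```text
time_s: 15.6
tool_pos: [0.5288, -0.0845, 0.0158]
tool_rot: [3.14, -0.004, -3.108]
contact_force: [0.0, -0.8, -0.3]
gripper_width: 0.0854
grip_force: 0.0
```

>>> {"method": "carry_out", "body": {
  "delta_pos": [
    [0.012, 0, 0],
    [0.024, 0, 0],
    [0.03, 0, 0],
    [0.036, 0, 0],
    [0.041, 0, 0],
    [0.045, 0, 0],
    [0.049, 0, 0],
    [0.052, 0, 0],
    [0.052, 0, 0]
  ],
  "delta_rot": [
    [0, 0, 0],
    [0, 0, 0],
    [0, 0, 0],
    [0, 0, 0],
    [0, 0, 0],
    [0, 0, 0],
    [0, 0, 0],
    [0, 0, 0],
    [0, 0, 0]
  ],
  "jaw": [1, 1, 1, 1, 1, 1, 1, 1, 1]
}}

```text
time_s: 16.5
tool_pos: [0.5613, -0.0846, 0.0179]
tool_rot: [-3.142, 0.0, -3.108]
contact_force: [-0.7, -0.2, 0.1]
gripper_width: 0.0852
grip_force: 0.0
```

>>> {"method": "carry_out", "body": {
  "delta_pos": [
    [0.002, 0, 0],
    [0.004, 0, 0],
    [0.006, 0, 0],
    [0.006, 0, 0]
  ],
  "delta_rot": [
    [0, 0, 0],
    [0, 0, 0],
    [0, 0, 0],
    [0, 0, 0]
  ],
  "jaw": [1, 1, 1, 1]
}}

```text
time_s: 16.9
tool_pos: [0.5649, -0.0846, 0.0179]
tool_rot: [-3.142, 0.0, -3.108]
contact_force: [-0.6, 0.2, 0.0]
gripper_width: 0.0854
grip_force: 0.1
```

>>> {"method": "carry_out", "body": {
  "delta_pos": [
    [0.0015, 0, 0],
    [0.003, 0, 0],
    [0.004, 0, 0],
    [0.004, 0, 0]
  ],
  "delta_rot": [
    [0, 0, 0],
    [0, 0, 0],
    [0, 0, 0],
    [0, 0, 0]
  ],
  "jaw": [1, 1, 1, 1]
}}

```text
time_s: 17.3
tool_pos: [0.5672, -0.0847, 0.0179]
tool_rot: [-3.142, 0.0, -3.108]
contact_force: [-0.6, -0.1, -0.4]
gripper_width: 0.0856
grip_force: 0.2
```

>>> {"method": "carry_out", "body": {
  "delta_pos": [
    [0.0015, 0, 0],
    [0.003, 0, 0],
    [0.004, 0, 0],
    [0.004, 0, 0]
  ],
  "delta_rot": [
    [0, 0, 0],
    [0, 0, 0],
    [0, 0, 0],
    [0, 0, 0]
  ],
  "jaw": [1, 1, 1, 1]
}}

```text
time_s: 17.7
tool_pos: [0.5697, -0.0847, 0.0179]
tool_rot: [-3.141, 0.0, -3.108]
contact_force: [-0.4, -0.9, 0.1]
gripper_width: 0.0854
grip_force: 0.2
```

Run:
```python
from h import *
a=eyes.grab_frame("top"); b=eyes.grab_frame("side"); 
cv2.imwrite("pics/both5.png",np.hstack([cv2.resize(p["frame"][y:y+100,x:x+100,::-1],None,fx=4,fy=4,interpolation=cv2.INTER_CUBIC) for p,x,y in((a,205,125),(b,245,140))]))
```

```text
(no output)
```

View pics/both5.png

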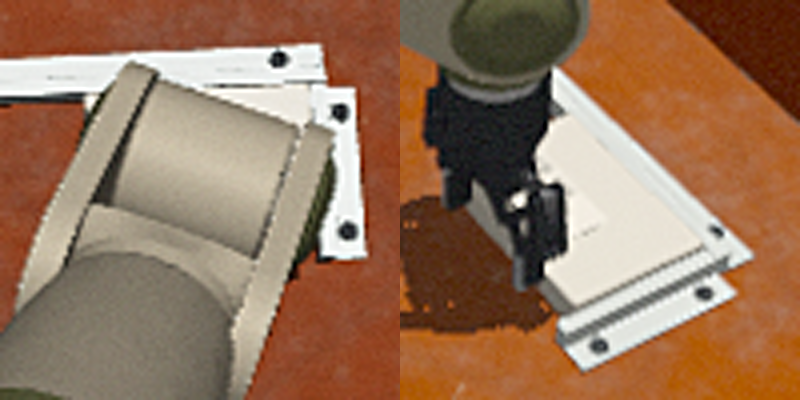

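Nearly there: the parcel is flat with its label up, and only a sliver remains before the far leg. I'll keep going until I feel contact.

>>> {"method": "carry_out", "body": {
  "delta_pos": [
    [0.0015, 0, 0],
    [0.003, 0, 0],
    [0.004, 0, 0],
    [0.004, 0, 0]
  ],
  "delta_rot": [
    [0, 0, 0],
    [0, 0, 0],
    [0, 0, 0],
    [0, 0, 0]
  ],
  "jaw": [1, 1, 1, 1]
}}

```text
time_s: 18.2
tool_pos: [0.5709, -0.0847, 0.0179]
tool_rot: [3.141, -0.003, -3.107]
contact_force: [-6.4, -1.4, 3.6]
gripper_width: 0.0854
grip_force: 3.3
```

>>> {"method": "carry_out", "body": {
  "delta_pos": [
    [0.0015, 0, 0],
    [0.003, 0, 0],
    [0.003, 0, 0]
  ],
  "delta_rot": [
    [0, 0, 0],
    [0, 0, 0],
    [0, 0, 0]
  ],
  "jaw": [1, 1, 1]
}}

```text
time_s: 18.5
tool_pos: [0.5711, -0.0847, 0.0178]
tool_rot: [3.141, -0.007, -3.107]
contact_force: [-14.2, -3.5, 8.5]
gripper_width: 0.0853
grip_force: 7.3
```

>>> {"method": "carry_out", "body": {
  "delta_pos": [
    [-0.05, 0, 0],
    [-0.05, 0, 0.08],
    [-0.05, 0, 0.15],
    [-0.03, 0.06, 0.15],
    [0.03, 0.12, 0.15],
    [0.08, 0.18, 0.15],
    [0.095, 0.216, 0.15],
    [0.095, 0.216, 0.15],
    [0.095, 0.216, 0.15],
    [0.095, 0.216, 0.15],
    [0.095, 0.216, 0.15],
    [0.095, 0.216, 0.15],
    [0.095, 0.216, 0.15],
    [0.095, 0.216, 0.15],
    [0.095, 0.216, 0.15],
    [0.095, 0.216, 0.15],
    [0.095, 0.216, 0.08],
    [0.095, 0.216, 0.02],
    [0.095, 0.216, 0.01],
    [0.095, 0.216, 0.01]
  ],
  "delta_rot": [
    [0, 0, 0],
    [0, 0, 0],
    [0, 0, 0],
    [0, 0, -0.04],
    [0, 0, -0.08],
    [0, 0, -0.12],
    [0, 0, -0.16],
    [0, 0, -0.2],
    [0, 0, -0.24],
    [0, 0, -0.28],
    [0, 0, -0.32],
    [0, 0, -0.36],
    [0, 0, -0.4],
    [0, 0, -0.44],
    [0, 0, -0.48],
    [0, 0, -0.5],
    [0, 0, -0.5],
    [0, 0, -0.5],
    [0, 0, -0.5],
    [0, 0, -0.5]
  ],
  "jaw": [1, 1, 1, 0.5, 0.5, 0.5, 0.5, 0.5, 0.5, 0.5, 0.5, 0.5, 0.5, 0.5, 0.5, 0.5, 0.5, 0.5, 0.5, 0.5]
}}

```text
time_s: 20.5
tool_pos: [0.6308, 0.045, 0.0236]
tool_rot: [-3.14, -0.0, 1.605]
contact_force: [0.2, 0.5, 0.7]
gripper_width: 0.0426
grip_force: 0.0
```

>>> {"method": "carry_out", "body": {
  "delta_pos": [
    [0, -0.015, 0],
    [0, -0.03, 0],
    [0, -0.04, 0],
    [0, -0.048, 0],
    [0, -0.052, 0],
    [0, -0.055, 0],
    [0, -0.058, 0],
    [0, -0.061, 0],
    [0, -0.061, 0]
  ],
  "delta_rot": [
    [0, 0, 0],
    [0, 0, 0],
    [0, 0, 0],
    [0, 0, 0],
    [0, 0, 0],
    [0, 0, 0],
    [0, 0, 0],
    [0, 0, 0],
    [0, 0, 0]
  ],
  "jaw": [0.5, 0.5, 0.5, 0.5, 0.5, 0.5, 0.5, 0.5, 0.5]
}}

```text
time_s: 21.4
tool_pos: [0.6307, 0.0083, 0.0239]
tool_rot: [-3.142, 0.0, 1.605]
contact_force: [0.4, 0.3, -0.4]
gripper_width: 0.0427
grip_force: 0.0
```

>>> {"method": "carry_out", "body": {
  "delta_pos": [
    [0, -0.0015, 0],
    [0, -0.003, 0],
    [0, -0.004, 0],
    [0, -0.004, 0]
  ],
  "delta_rot": [
    [0, 0, 0],
    [0, 0, 0],
    [0, 0, 0],
    [0, 0, 0]
  ],
  "jaw": [0.5, 0.5, 0.5, 0.5]
}}

```text
time_s: 21.8
tool_pos: [0.6304, 0.0073, 0.0239]
tool_rot: [-3.141, -0.002, 1.606]
contact_force: [-0.5, 7.4, 1.2]
gripper_width: 0.0424
grip_force: 3.5
```

>>> {"method": "carry_out", "body": {
  "delta_pos": [
    [0, 0.05, 0],
    [0, 0.08, 0.08],
    [0, 0.08, 0.16],
    [-0.06, 0.15, 0.2],
    [-0.14, 0.22, 0.2],
    [-0.22, 0.3, 0.2],
    [-0.3, 0.38, 0.2],
    [-0.38, 0.42, 0.2],
    [-0.42, 0.42, 0.2],
    [-0.42, 0.42, 0.2],
    [-0.42, 0.42, 0.2],
    [-0.42, 0.42, 0.2]
  ],
  "delta_rot": [
    [0, 0, 0],
    [0, 0, 0],
    [0, 0, 0],
    [0, 0, 0],
    [0, 0, 0],
    [0, 0, 0],
    [0, 0, 0],
    [0, 0, 0],
    [0, 0, 0],
    [0, 0, 0],
    [0, 0, 0],
    [0, 0, 0]
  ],
  "jaw": [0.5, 0.5, 0.5, 0.5, 0.5, 0.5, 0.5, 0.5, 0.5, 0.5, 0.5, 0.5]
}}

```text
time_s: 23.0
tool_pos: [0.3788, 0.2582, 0.1443]
tool_rot: [3.14, -0.0, 1.606]
contact_force: [0.3, -0.6, -0.4]
gripper_width: 0.0427
grip_force: 0.0
```

Run:
```python
from h import *
a=eyes.grab_frame("top"); b=eyes.grab_frame("side"); 
cv2.imwrite("pics/both6.png",np.hstack([cv2.resize(p["frame"][y:y+130,x:x+100,::-1],None,fx=4,fy=4,interpolation=cv2.INTER_CUBIC) for p,x,y in((a,205,125),(b,245,140))]))
for p in(a,b):
  for n,z in(("parcel_center",.013),("fence_home",0),("spool",.02),("cell",.01),("tin",.014)):
    r=finder.find_in(p,n)
    if r: print(n,round(r[0]["score"],2),ray(p,np.array(r[0]["xy"])*[512,384],z).round(3))
print(readout.get_state()["contact_force"])
```

```text
parcel_center 0.86 [ 0.631 -0.079  0.013]
fence_home 0.82 [ 0.695 -0.101  0.   ]
spool 0.72 [ 0.414 -0.231  0.02 ]
cell 0.56 [ 0.633 -0.086  0.01 ]
tin 0.94 [ 0.449 -0.349  0.014]
parcel_center 0.91 [ 0.638 -0.078  0.013]
fence_home 0.57 [ 0.648 -0.149  0.   ]
spool 0.74 [ 0.408 -0.231  0.02 ]
cell 0.46 [0.368 0.275 0.01 ]
tin 0.66 [ 0.448 -0.342  0.014]
[-0.14682672  0.66483658 -0.10009022]
```

View pics/both6.png

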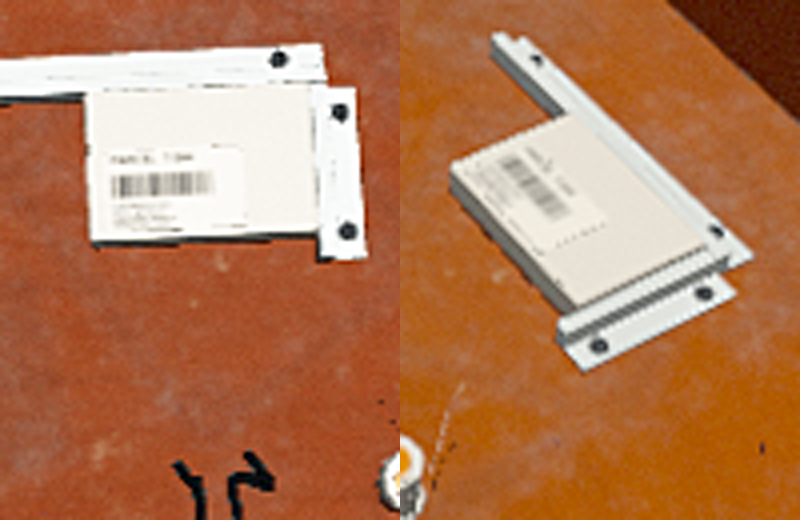

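The parcel sits flush against both legs with its label up, no gaps show in either view, and the robot is clear. The spool, battery and tin are where they started.

```bash
python3 -c "
from plant import env
print(env.finish_job())"
```

```text
the job is handed in; nothing more can be done
None
```

The parcel was tipped label-up, pushed flush into both legs of the corner fence, and handed in at about 23 s; the reel, battery and tin were not touched.

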